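# Move the charged helmet battery from charger to holder

## Task

One battery pack in the charger is full: it has the green top. Pinch both its orange tabs to unsnap it and lift it out, stand it upright on the bare bench top and let go, then take it by its two plain end faces and stand it fully down in the holder's empty bay (green floor), and let go. Lower it gently, never drop it, and leave the other packs and everything else on the bench where they are.

Things in the scene. Friction and masses are not known exactly. Their poses are not given: they have to be found in the camera images.
- full_pack: The full battery pack: black, GREEN plate on top, snapped into one of the charger's two cradles. upright, origin at the centre of its underside, z up, x along its length, y towards its tabs. 60 mm (x) by 48 mm over the orange tabs (y) by 100 mm high; black body 30 mm thick in y. Plain flat end faces at x = +30 and -30 mm, 30 mm wide, full height: 60 mm grasp. 0.25 to 0.5 kg. Pulling without pinching does not free it.
- full_pack_pinch (a point): The point midway between the full pack's two tab pads, 71 mm above its underside, 29 mm below its top. Pads cover heights 54 to 88 mm, 24 mm wide in x; outer faces at y = +24 and -24 mm free (48 mm apart), 34 mm apart when both are right in. A pinch of 20 N or more here presses both tabs to their stops and can carry the pack.
- full_pack_tab_l (a joint): press-in of the full pack's +y tab: 0 free, 0.007 m right in; spring 2 N at 0 to 5.5 N at 0.007. Its hook, 22 to 28 mm above the pack's underside, catches 1 mm below a lip of the charger until the tab is pressed in about 5 mm; both tabs must be in at once to lift the pack out.
- full_pack_tab_r (a joint): the same for the tab on its -y side
- charging_pack: An identical pack with a RED lamp plate on top, snapped into the other cradle, still charging: leave it. Same shape and axes as the full pack.
- stored_pack: An identical pack with a GREY top, standing in one bay of the holder: leave it. Same shape and axes as the full pack; starts aligned with the holder.
- charger: Fixed grey charger 210 mm (x) by 90 mm (y) by 45 mm high; origin at the centre of its underside, z up. Two cradles at x = -47 and +47 mm, y = 0, open at the top. A snapped-in pack has its axes parallel to the charger's and its underside 10 mm above the bench: its top is 110 mm up and 65 mm of it stand out above the charger.
- holder: Fixed blue holder 84 mm (x) by 130 mm (y) by 100 mm high; origin at the centre of its underside. Bays at y = -31 and +31 mm between walls 100 mm high, 56 mm apart inside, open at the top and both x ends but for stop strips 8 mm high above the 8 mm thick floor, 72 mm apart. A pack fits only with its length along x, tabs facing the walls; no finger fits between tab and wall.
- bay_mark: Thin green plate 56 by 46 mm on the floor of the holder's empty bay; origin at the centre of that bay, on its floor (8 mm above the bench); axes parallel to the holder's.
- spray_can: Loose yellow spray can 54 mm in diameter, 170 mm high, upright; origin at the centre of its underside.
- jar: Loose amber glass jar with a steel lid, 68 mm in diameter, 85 mm high, upright; origin at the centre of its underside.
- magnet: Loose red triangular welding magnet lying flat, within 45 mm of its origin, 18 mm high (21 mm at its screw); origin in its underside.
- tip_tin: Loose flat round aluminium tin 50 mm in diameter, 30 mm high; origin at the centre of its underside.
- hammer: Loose hammer, 300 mm long, lying along x to the right of the charger and the holder.
- tape_roll: Loose grey roll of tape lying flat, 90 mm in diameter, 25 mm high, to the left of the charger and the holder; origin at the centre of its underside.
Things that resemble listed ones, but are neither listed nor needed, are in the scene too. What is shaped like the holder but brown or red is not meant.

How it is judged:
On the way, in this order (a step that is already met when the one before it is completed fails the run):
1. both tabs of the full pack are pinched in at least 5 mm while it is still home in the charger (value of joint each of full_pack_tab_l, full_pack_tab_r above 0.005 m and z of full_pack in the frame of charger below 0.016 m), for 0.1 s.
2. the full pack is held in the fingers with its underside more than 60 mm above the bench, clear of the charger (height (world z) of full_pack above 0.06 m and contact force between the fingers and full_pack above 1 N), for 0.1 s.
3. the full pack stands upright on the bench top, at rest and let go (height (world z) of full_pack below 0.004 m and angle between full_pack's own z axis and vertical below 0.08 rad and contact force between the fingers and full_pack below 0.2 N and linear speed of full_pack below 0.02 m/s), for 0.3 s.
4. the full pack is lifted again in the fingers, more than 30 mm above the bench, with both tabs left free (held by its ends) (height (world z) of full_pack above 0.03 m and contact force between the fingers and full_pack above 1 N and value of joint each of full_pack_tab_l, full_pack_tab_r below 0.003 m), for 0.1 s.
At the end, for the whole second after the job is handed in: The full pack stands in the holder's empty bay, its centre within 10 mm of the green plate's, its underside on the bay's floor (within 3.5 mm), upright within 0.08 rad, its length along the bay within 0.2 rad, let go and at rest (horizontal distance between full_pack and bay_mark below 0.01 m and height (world z) of full_pack between 0.005 and 0.0115 m and angle between full_pack's own z axis and vertical below 0.08 rad and angle between the x axis of full_pack and the x axis of holder, either way round below 0.2 rad and contact force between the fingers and full_pack below 0.2 N and linear speed of full_pack below 0.02 m/s); the robot touches nothing.
It fails at once if the full pack is dropped (moves faster than 0.5 m/s with no finger on it) (contact force between the fingers and full_pack below 0.05 N and linear speed of full_pack above 0.5 m/s).
It fails at once if the charging pack or the stored pack is moved more than 12 mm (distance of any of charging_pack, stored_pack from where it was at the start of the episode above 0.012 m).
It fails at once if another loose thing is moved more than 20 mm (distance of any of spray_can, jar, magnet, tip_tin, hammer, tape_roll from where it was at the start of the episode above 0.02 m).
It also fails if it takes over 59 s, if anything falls off the work surface, if the arm or the gripper's body presses on something with over 40 N, if the wrist force passes 120 N, or if a joint passes its speed limit or range.

## Robot

A 7-joint arm with a two-finger parallel gripper is mounted at the origin on the work surface. World frame = base frame: x ahead of the robot, y to its left, z up, the work surface at z = 0. Lengths are in m, angles in rad, forces in N, time in s.
With the tool pointing down it reaches from about 0.425 to 0.875 m from the base axis. Payload 4.7 kg.
Tool frame: the origin (TCP) lies on the centre line of the jaws, within the pads' length; the fingertips stand 17 mm ahead of it and the grasp point (between the pads) lies 2 mm behind it; z points along the fingers, y is the line along which they close (so a half turn about z gives the same grasp; the last joint's range is limited). The gripper opens to 87 mm and grips with 3 to 60 N. Pads are 19 mm wide; open, the fingers measure 117 mm over their backs; the gripper's body (75 mm by 190 mm) begins 51 mm behind the grasp point.
Start: joints at [1.256, 0.321, -0.07, 1.45, 0.023, 1.371, -0.057], TCP at [0.21, -0.615, 0.21] pointing down, gripper open.
Joint ranges: [-2.86, 2.86], [-0.3, 2.09], [-1.38, 1.24], [0.06, 2.45], [-1.56, 4.7], [0.09, 2.05], [-2.69, 2.69]. Speed limits (rad/s): [2.57, 2.57, 3.14, 3.14, 3.14, 3.14, 3.14].

## Interface

Orientations are given as a rotation vector (axis times angle).
In Python, from bench import bot gives the robot as it stands. The module is installed in compiled form; this text tells all that it offers. Calls block until the motion is done:
- bot.goto(position, orientation): joint-space move of the TCP to a pose.
- bot.servo_line(position, orientation=None, v=0.15, contact_N=None): straight line of the TCP; orientation=None keeps the orientation; v is the mean speed in m/s. With contact_N (N) it stops when the force on the tool has changed by that much, and returns True; else False.
- bot.move_joints(angles): joint-space move.
- bot.open() and bot.grasp(): open the fingers fully, or close them until they stop; the grip force is fixed at half the most.
- bot.wait(seconds).
- bot.solve_ik(position, orientation): joint angles nearest the present ones, or None.
- bot.get_obs(): the state.
- bot.grab_frame(name): name is "side" or "top"; returns (picture, depth): 480x640x3 uint8, red, green, blue; 480x640 float32, m along the optical axis (not along the pixel's ray), 0 where there is no reading.
- bot.camera_model(name): a dict with "intrinsics" (3x3 intrinsics, pixels), "origin" and "attitude" of the camera in the world. Camera axes: x right, y down, z forward; pixel columns grow to the right and rows downward; lengths in m; the calibration is good to about 2 mm. A picture is of the moment at which its call begins. camera_model takes no time and is no camera call.
A pose or a line that the arm cannot do raises bot.PlanningError and nothing moves.
- bot.close_job(): hands the job in; it is judged then, once.
The state is a dict: "time_s": time; "joint_pos": joint angles; "qd": joint speeds; "joint_torque": joint torques, N m; "tcp_pos": TCP position; "tool_rot": TCP orientation; "wrist_force": force on the tool from outside, world axes, zero at the start; "wrist_torque": the same for the moment, N m; "opening": opening from 0.0 (shut) to 1.0 (fully open); "finger_force": force on a finger pad.
Only numpy, scipy, OpenCV 4.12 (cv2) and the standard library are available. Lean on these libraries where they do the work, as an engineer would, in place of code of your own. Each camera call takes 0.05 s, during which the arm holds its last target. There are 200 camera calls.

## Working session

There is one attempt and no reset: what is moved stays moved. The work goes in short steps, each a Python script; the robot and the scene stay as the last script left them, time stands still between calls to the robot, and variables do not carry over. Pictures are saved under pics/ and viewed, at most 10 in all, crops included, and the job is handed in when it is done.

```bash
mkdir -p pics; cat > h.py <<'E'
import numpy as np, cv2
from bench import bot
def cam(n):
    m=bot.camera_model(n); K=np.array(m["intrinsics"]); R=np.array(m["attitude"]); o=np.array(m["origin"])
    if R.shape==(3,): R=cv2.Rodrigues(R)[0]
    return K,R,o
def cloud(n,d):
    K,R,o=cam(n); v,u=np.mgrid[0:480,0:640]
    p=np.stack([(u-K[0,2])/K[0,0]*d,(v-K[1,2])/K[1,1]*d,d],-1)
    return p@R.T+o
def ray(n,u,v,z):
    K,R,o=cam(n); r=R@np.linalg.solve(K,[u,v,1]); return o+r*(z-o[2])/r[2]
E
python3 - <<'E'
from h import *
for n in("top","side"):
    p,d=bot.grab_frame(n); cv2.imwrite(f"pics/{n}0.png",p[...,::-1]); np.save(n+"d.npy",d);np.save(n+"p.npy",p)
    m=bot.camera_model(n); print(n,m)
o=bot.get_obs(); print(o)
E
```

```text
top {'intrinsics': array([[575.23554848,   0.        , 314.80779382],
       [  0.        , 575.23554848, 240.27217162],
       [  0.        ,   0.        ,   1.        ]]), 'origin': array([0.26505821, 0.02163578, 1.72965541]), 'attitude': array([-2.16687194,  2.14466034, -0.14915743])}
side {'intrinsics': array([[613.96981548,   0.        , 320.63451383],
       [  0.        , 613.96981548, 250.93036565],
       [  0.        ,   0.        ,   1.        ]]), 'origin': array([0.29451515, 0.83291113, 1.14467175]), 'attitude': array([-0.39667243,  2.87157412, -1.01183787])}
{'time_s': 0.1, 'joint_pos': array([ 1.25610774,  0.32177755, -0.07007635,  1.45156561,  0.02260139,
        1.37082177, -0.05692327]), 'qd': array([-0.00022494, -0.00252367,  0.0013583 , -0.00241685,  0.00056875,
        0.00062123, -0.00044737]), 'joint_torque': array([-1.41527529e-03, -4.92570519e+01, -4.06736713e-01, -3.13398814e+01,
       -6.42099534e-02,  3.95196257e-02,  3.50332959e-05]), 'tcp_pos': array([ 0.20965732, -0.61469516,  0.2087459 ]), 'tool_rot': array([-3.09751819e+00, -5.13847249e-01,  6.11193831e-04]), 'wrist_force': array([ 0.72099085, -0.46595689,  0.10333077]), 'wrist_torque': array([-0.02601204, -0.00498803,  0.02021529]), 'finger_force': 0.0, 'opening': 1.00403662231947}
```

View pics/top0.png

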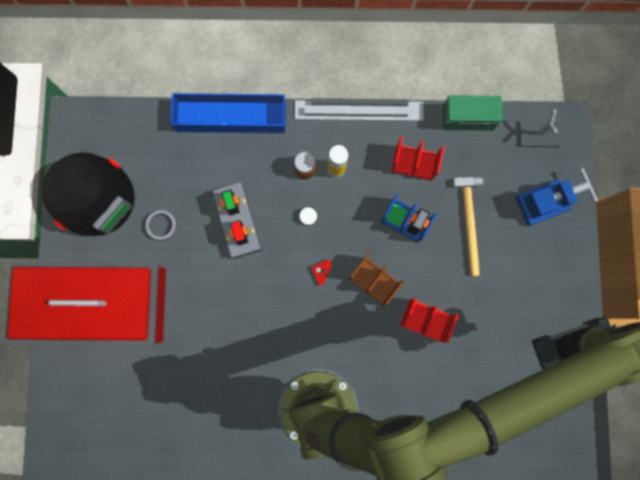

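View pics/side0.png

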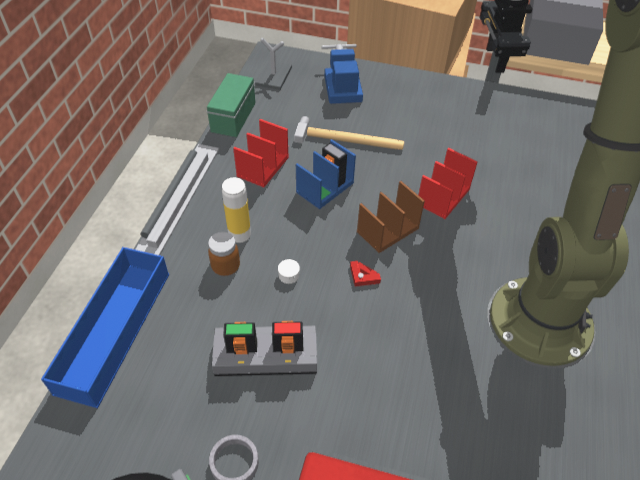

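Top view: full pack's green plate is at (230,201), the red one at (238,231) in the charger. The blue holder is at about (409,217), with its empty green bay at (397,214) and the grey pack at (420,220). In the side view the green plate is at (240,329), the red one at (288,328) and the holder at (325,178). Next I'll measure these.

```bash
cat > meas.py <<'E'
from h import *
def masks(n,p):
    h=cv2.cvtColor(p,cv2.COLOR_RGB2HSV); H,S,V=[h[...,i].astype(int) for i in range(3)]
    return dict(green=(H>50)&(H<75)&(S>130)&(V>70),red=((H<5)|(H>174))&(S>150)&(V>100),blue=(H>100)&(H<125)&(S>120)&(V>40))
def blob(m,box):
    u0,v0,u1,v1=box; mm=np.zeros(m.shape,np.uint8); mm[v0:v1,u0:u1]=m[v0:v1,u0:u1]
    n,l,s,c=cv2.connectedComponentsWithStats(mm); k=1+np.argmax(s[1:,4]); return c[k],s[k],l==k
E
python3 - <<'E'
from meas import *
B={"top":dict(g=(210,180,255,215),r=(220,215,260,250),bay=(380,195,412,230),holder=(375,185,445,248)),
   "side":dict(g=(215,310,262,338),r=(268,310,310,338),bay=(300,160,350,210),holder=(285,135,365,212))}
for n in("top","side"):
    p=np.load(n+"p.npy");d=np.load(n+"d.npy");M=masks(n,p);C=cloud(n,d)
    for k,c,z in(("g","green",.11),("r","red",.11),("bay","green",.0085)):
        ce,s,l=blob(M[c],B[n][k]); P=C[l&(d>0)]
        print(n,k,ce.round(1),s,"ray",ray(n,*ce,z).round(4),"depth med",np.median(P,0).round(4))
    u0,v0,u1,v1=B[n]["holder"]; w=np.zeros(d.shape,bool); w[v0:v1,u0:u1]=1
    P=C[w&(d>0)&(C[...,2]>.09)&(C[...,2]<.112)]
    r=cv2.minAreaRect(P[:,:2].astype(np.float32)*1000); print("holder+pack top",len(P),r)
    P=C[w&M["blue"]&(d>0)&(C[...,2]>.085)&(C[...,2]<.106)]
    r=cv2.minAreaRect(P[:,:2].astype(np.float32)*1000); print("blue top",len(P),r)
p=np.load("topp.npy")[150:270,200:450]; cv2.imwrite("pics/c1.png",cv2.resize(p,(800,384),interpolation=cv2.INTER_CUBIC)[...,::-1])
E
```

```text
top g [228.4 200. ] [223 191  12  19 153] ray [0.5941 0.2615 0.11  ] depth med [0.5941 0.2619 0.1082]
top r [237.4 230.9] [231 221  14  20 174] ray [0.5049 0.2335 0.11  ] depth med [0.5049 0.2337 0.1089]
top bay [396.4 215. ] [387 205  19  20 219] ray [ 0.5741 -0.2348  0.0085] depth med [ 0.5744 -0.2351  0.007 ]
holder+pack top 459 ((559.1141357421875, -261.1606750488281), (130.4990234375, 85.1104736328125), 61.22751235961914)
blue top 186 ((559.019287109375, -260.75604248046875), (130.0911407470703, 83.07579803466797), 62.015743255615234)
side g [238.7 328.5] [226 324  26  10 246] ray [0.598 0.261 0.11 ] depth med [0.5976 0.2617 0.1114]
side r [286.4 327.7] [274 323  26  11 266] ray [0.509  0.2336 0.11  ] depth med [0.5093 0.2345 0.1112]
side bay [324.2 192.3] [322 187   8  12  50] ray [ 0.5573 -0.2382  0.0085] depth med [ 0.5574 -0.2386  0.0104]
holder+pack top 760 ((505.131591796875, -232.36624145507812), (136.98025512695312, 220.817138671875), 63.253238677978516)
blue top 429 ((561.980224609375, -261.12200927734375), (136.95787048339844, 85.47239685058594), 61.95441818237305)
```

View pics/c1.png

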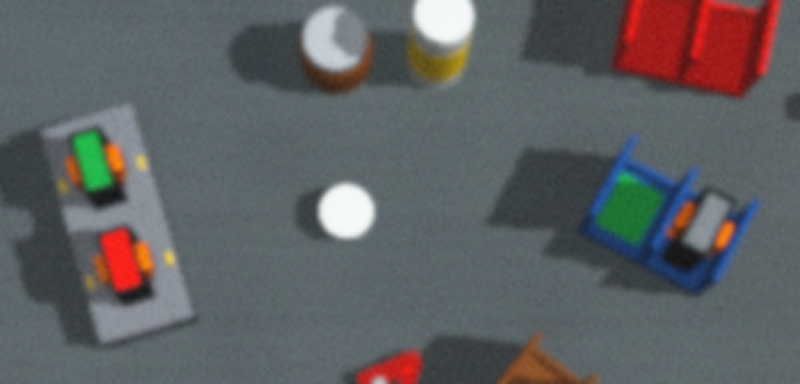

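The crop confirms the layout. Cross-checks hold: the two plates are 93 mm apart (94 expected), the holder rectangle is 130×85, and the green bay is 30 mm from the holder's centre. I'll set out now.

```bash
cat >> h.py <<'E'
def ori(deg):
    a=np.radians(deg); y=np.array([np.cos(a),np.sin(a),0]); z=np.array([0,0,-1.]); x=np.cross(y,z)
    return cv2.Rodrigues(np.stack([x,y,z],1))[0].ravel()
def st():
    o=bot.get_obs(); print("t",round(o["time_s"],2),"tcp",o["tcp_pos"].round(4),"F",o["wrist_force"].round(1),"ff",round(float(o["finger_force"]),1),"op",round(o["opening"],3)); return o
PK=np.array([.596,.2613]); SP=np.array([.535,-.085]); BAY=np.array([.5745,-.2338]); A_CH=17.1; A_H=-28.5
E
python3 - <<'E'
from h import *
for k,u,v,z in(("tin",308,216,.03),("can",338,152,.17),("jar",305,160,.085),("magnet",320,270,.01),("tape",160,224,.02),("brown",352,278,0)): print(k,ray("top",u,v,z).round(3))
for nm,p,angs in(("pinch",PK,(107.1,-72.9)),("place",SP,(61.5,-118.5)),("ends",SP,(-28.5,151.5)),("bay",BAY,(-28.5,151.5))):
    for a in angs:
        for z in(.08,.3):
            q=bot.solve_ik([*p,z],ori(a)); print(nm,a,z,None if q is None else np.round(q,2))
E
```

```text
tin [0.564 0.034 0.03 ]
can [ 0.722 -0.049  0.17 ]
jar [0.721 0.044 0.085]
magnet [ 0.404 -0.004  0.01 ]
tape [0.537 0.478 0.02 ]
brown [ 0.382 -0.101  0.   ]
pinch 107.1 0.08 [ 0.27  0.62 -1.    1.57  0.54  1.25  1.05]
pinch 107.1 0.3 [-0.24  0.31 -0.28  1.29  0.09  1.55  1.36]
pinch -72.9 0.08 [ 0.1   0.52 -0.74  1.58  0.37  1.19 -1.98]
pinch -72.9 0.3 [-0.15  0.33 -0.41  1.29  0.13  1.55 -1.81]
place 61.5 0.08 [ 0.76  0.27 -0.73  1.85  0.2   1.09  1.02]
place 61.5 0.3 [ 0.78  0.11 -0.73  1.55  0.07  1.51  1.13]
place -118.5 0.08 [ 0.62  0.24 -0.57  1.86  0.15  1.08 -2.08]
place -118.5 0.3 [ 0.69  0.1  -0.62  1.56  0.06  1.51 -2.  ]
ends -28.5 0.08 [ 0.69  0.26 -0.65  1.86  0.18  1.09 -0.53]
ends -28.5 0.3 [ 0.74  0.1  -0.68  1.56  0.06  1.51 -0.44]
ends 151.5 0.08 [ 1.09  0.44 -1.17  1.85  0.44  1.15  2.41]
ends 151.5 0.3 [ 1.16  0.2  -1.19  1.55  0.18  1.52  2.61]
bay -28.5 0.08 [ 0.77  0.4  -0.52  1.67  0.22  1.13 -0.31]
bay -28.5 0.3 [ 0.75  0.27 -0.51  1.37  0.13  1.54 -0.25]
bay 151.5 0.08 [ 1.21  0.66 -1.18  1.65  0.63  1.27  2.55]
bay 151.5 0.3 [ 1.24  0.53 -1.32  1.35  0.51  1.63  2.64]
```

```bash
python3 - <<'E'
from h import *
o=bot.get_obs(); bot.servo_line([.21,-.615,.30],v=.2)
bot.goto([*PK,.28],ori(107.1)); st()
bot.servo_line([*PK,.14],v=.2)
p,d=bot.grab_frame("side"); cv2.imwrite("pics/s1.png",cv2.resize(p[200:400,140:400],(780,600))[...,::-1])
hit=bot.servo_line([*PK,.079],v=.08,contact_N=12); print(hit); st()
E
```

```text
t 4.04 tcp [0.5966 0.2601 0.28  ] F [-0.2 -0.5 -0.5] ff 0.0 op 1.0
False
t 5.85 tcp [0.5964 0.2615 0.0795] F [-0.   0.   0.8] ff 0.0 op 1.002
```

View pics/s1.png

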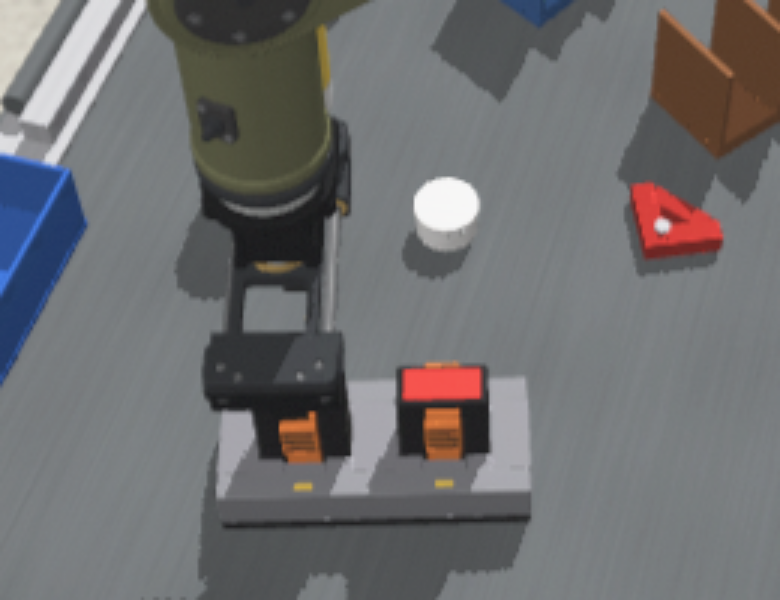

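The picture shows the open fingers either side of the full pack, which is at (300,430) in the crop, clear of the red pack at (442,410). The descent touched nothing, so I'll pinch and lift.

```bash
python3 - <<'E'
from h import *
bot.grasp(); bot.wait(.4); o=st()
print("gap mm",o["opening"]*87)
if o["opening"]*87<38:
    x,y,_=o["tcp_pos"]
    bot.servo_line([x,y,.10],v=.05); st()
    bot.servo_line([x,y,.24],v=.12); st()
    for n in("top","side"):
        p,d=bot.grab_frame(n); np.save(n+"1.npy",p)
    cv2.imwrite("pics/s2.png",cv2.resize(p[150:390,140:440],(750,600))[...,::-1])
E
```

```text
t 7.26 tcp [0.5962 0.2615 0.0797] F [-1.5 -1.   6.5] ff 30.0 op 0.321
gap mm 27.922306793973785
t 7.83 tcp [0.5961 0.2615 0.0999] F [ 0.   0.4 -2.9] ff 29.9 op 0.321
t 9.14 tcp [0.5957 0.2612 0.2388] F [-0.2 -0.5 -3.7] ff 29.9 op 0.317
```

View pics/s2.png

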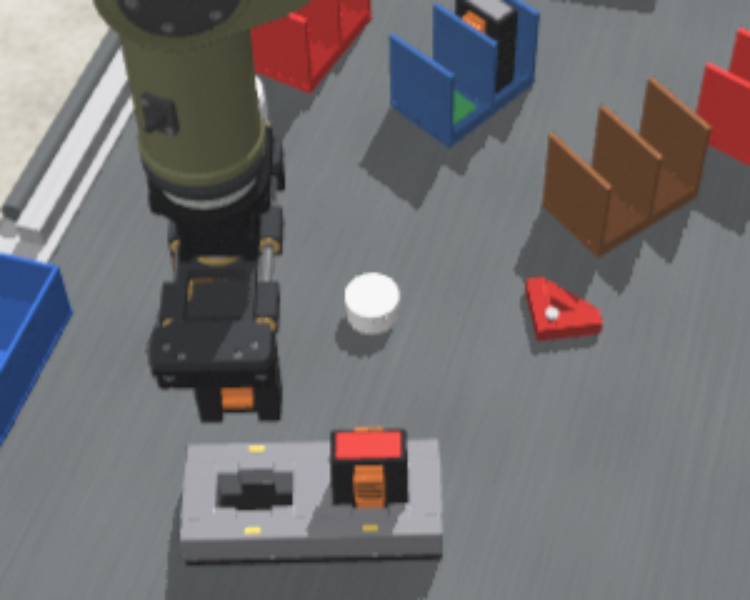

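The full pack is held above the charger at about (240,400) in the crop, its cradle is empty and the red pack is undisturbed. Next I'll stand it on the bench.

```bash
python3 - <<'E'
from h import *
bot.goto([*SP,.22],ori(61.5)); bot.servo_line([*SP,.085],v=.12); st()
hit=bot.servo_line([*SP,.066],v=.02,contact_N=4); print(hit); o=st()
E
```

```text
t 11.84 tcp [ 0.5358 -0.0851  0.0859] F [ 0.3 -0.1 -3.3] ff 29.9 op 0.314
True
t 12.57 tcp [ 0.5348 -0.0847  0.0696] F [-0.5  0.3  6.3] ff 30.0 op 0.321
```

```bash
python3 - <<'E'
from h import *
bot.open(); bot.wait(.5); st()
x,y,_=bot.get_obs()["tcp_pos"]
bot.servo_line([x,y,.25],v=.15); 
bot.goto([.50,.16,.30],ori(61.5)); st()
from meas import *
for n,b in(("top",(330,195,375,260)),("side",(290,200,400,300))):
    p,d=bot.grab_frame(n); np.save(n+"2.npy",p); M=masks(n,p)
    ce,s,l=blob(M["green"],b); C=cloud(n,d)[l&(d>0)]
    print(n,ce.round(1),s,"ray",ray(n,*ce,.10).round(4),"depth",np.median(C,0).round(4))
    v,u=np.nonzero(l); W=np.array([ray(n,a,c,.10)[:2] for a,c in zip(u,v)])*1000; print(cv2.minAreaRect(W.astype(np.float32)))
    if n=="side": cv2.imwrite("pics/s3.png",cv2.resize(p[120:360,200:500],(750,600))[...,::-1])
E
```

```text
t 14.25 tcp [ 0.5333 -0.0847  0.0681] F [ 0.1 -0.1 -0.4] ff 0.0 op 0.999
t 16.61 tcp [0.5005 0.1579 0.2994] F [-0.  -0.8 -0.3] ff 0.0 op 1.001
top [349.6 222.4] [342 213  16  20 156] ray [ 0.5345 -0.0864  0.1   ] depth [ 0.5354 -0.0864  0.0983]
((533.6932373046875, -86.46588134765625), (24.553089141845703, 55.05695724487305), 61.526180267333984)
side [309.7 206.9] [307 205   7   5  17] ray [ 0.5562 -0.0975  0.1   ] depth [ 0.5557 -0.094   0.102 ]
((556.3543090820312, -97.67788696289062), (18.40024757385254, 5.572214603424072), 69.7145004272461)
```

View pics/s3.png

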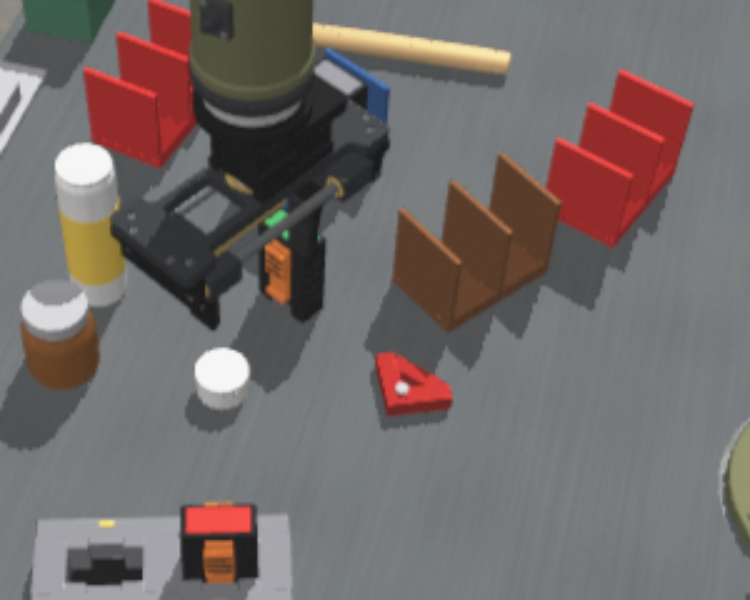

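The pack stands at (280,270) in the crop, partly hidden by the gripper. The top camera has a clear view and puts it at (0.534,-0.086), length along -28.5° as intended. Next I'll take it by its end faces.

```bash
python3 - <<'E'
from h import *
G=[.535,-.086]; T=[.575,-.2335]; q=ori(-28.5)
bot.goto([*G,.25],q); bot.servo_line([*G,.13],v=.2)
print(bot.servo_line([*G,.073],v=.08,contact_N=8)); st()
bot.grasp(); bot.wait(.3); o=st(); g=o["tcp_pos"]
bot.servo_line([*G,.115],v=.08); st()
bot.servo_line([*G,.25],v=.15)
bot.servo_line([*T,.25],q,v=.1); bot.wait(.2); st()
for n in("top","side"):
    p,d=bot.grab_frame(n); np.save(n+"3.npy",p)
    b=p[140:270,340:480] if n=="top" else p[80:240,240:420]
    cv2.imwrite(f"pics/{n}4.png",cv2.resize(b,None,fx=4,fy=4,interpolation=cv2.INTER_CUBIC)[...,::-1])
E
```

```text
False
t 19.33 tcp [ 0.5354 -0.0861  0.0734] F [0.8 0.4 1. ] ff 0.0 op 1.003
t 20.23 tcp [ 0.5357 -0.0863  0.0734] F [ 2.1 -1.2  2.3] ff 30.0 op 0.686
t 20.9 tcp [ 0.5348 -0.086   0.115 ] F [ 0.2 -0.6 -3.6] ff 30.0 op 0.685
t 23.82 tcp [ 0.575  -0.2331  0.2501] F [-0.1 -0.4 -2.9] ff 30.0 op 0.685
```

View pics/side4.png

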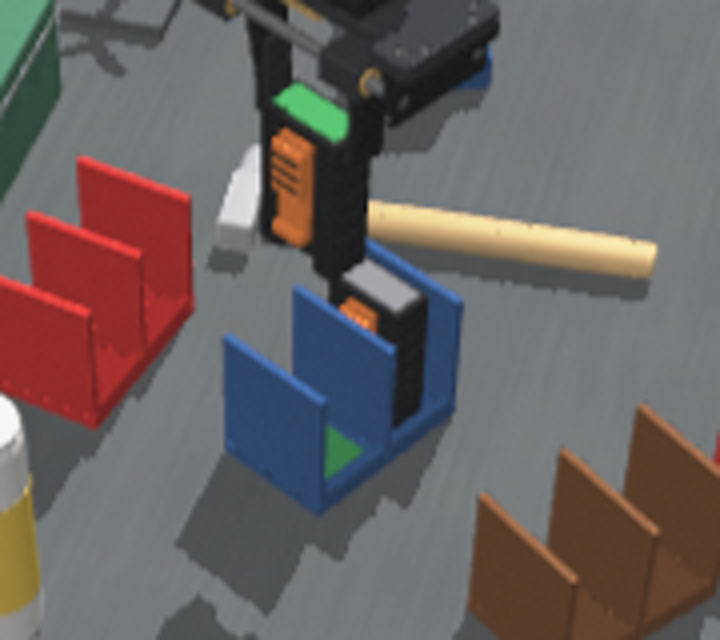

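The pack hangs by its ends with the tabs free at (295,190) in the crop, and the empty bay is below it at (340,450). I'll lower it until the tabs are just above the walls, then check the gaps.

```bash
python3 - <<'E'
from meas import *
T=[.575,-.2335]
bot.servo_line([*T,.19],v=.12)
print(bot.servo_line([*T,.135],v=.05,contact_N=5)); st()
for n,b in(("side",(280,80,350,180)),):
    p,d=bot.grab_frame(n); M=masks(n,p); C=cloud(n,d)
    ce,s,l=blob(M["green"],b); zt=.073-.011+.1
    print("plate",ce,s,"ray",ray(n,*ce,.135-.073+.1).round(4),np.median(C[l&(d>0)],0).round(4))
    w=np.zeros(d.shape,bool); w[130:215,285:370]=1; w&=M["blue"]&(d>0)&(C[...,2]>.094)&(C[...,2]<.104)
    P=C[w][:,:2]; a=np.radians(61.5); t=(P-T)@[np.cos(a),np.sin(a)]*1000
    print(np.histogram(t,bins=np.arange(-110,60,4)))
    cv2.imwrite("pics/s5.png",cv2.resize(p[80:240,240:420],None,fx=3.7,fy=3.7,interpolation=cv2.INTER_CUBIC)[...,::-1])
E
```

```text
False
t 25.82 tcp [ 0.5753 -0.2336  0.1355] F [ 0.1  0.5 -3.3] ff 30.0 op 0.686
plate [317.1981982  146.22522523] [309 140  16  14 111] ray [ 0.5776 -0.2354  0.162 ] [ 0.5769 -0.2332  0.164 ]
(array([ 0,  0,  0,  8, 25, 12,  0,  0,  0,  0,  0,  0,  0,  0,  0,  0,  0,
        0,  3, 13, 11,  2,  0,  0,  0,  0,  0,  0,  0,  0,  0,  0,  0,  1,
       13, 48, 26,  0,  0,  0,  0,  0]), array([-110, -106, -102,  -98,  -94,  -90,  -86,  -82,  -78,  -74,  -70,
        -66,  -62,  -58,  -54,  -50,  -46,  -42,  -38,  -34,  -30,  -26,
        -22,  -18,  -14,  -10,   -6,   -2,    2,    6,   10,   14,   18,
         22,   26,   30,   34,   38,   42,   46,   50,   54,   58]))
```

View pics/s5.png

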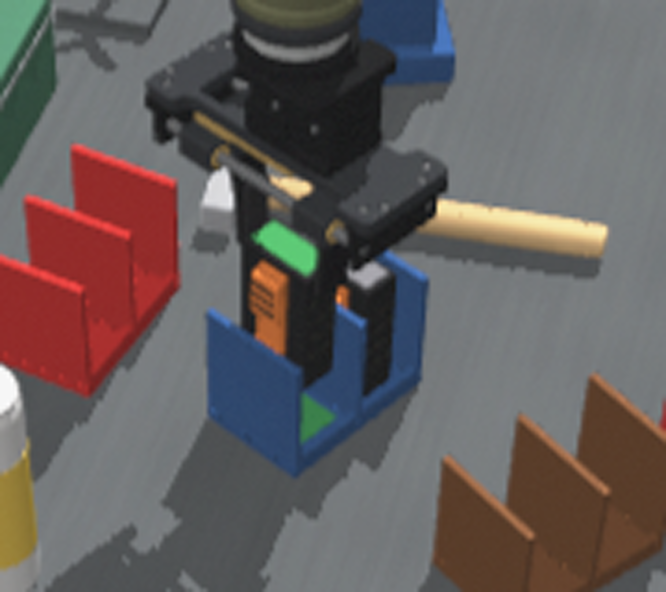

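The pack sits between the outer and middle walls. Both walls measure about ±31 mm from the pack's centre line, so it is centred within about 1 mm. I'll lower it fully.

```bash
python3 - <<'E'
from h import *
T=[.575,-.2335]
h=bot.servo_line([*T,.092],v=.05,contact_N=5); print(h); st()
if not h: h=bot.servo_line([*T,.077],v=.02,contact_N=4); print(h); st()
E
```

```text
False
t 26.88 tcp [ 0.5753 -0.2336  0.0924] F [-0.  -0.2 -3.3] ff 30.0 op 0.685
True
t 27.44 tcp [ 0.575  -0.2336  0.0814] F [-0.4  0.6  5.6] ff 30.0 op 0.687
```

Contact came at 0.0814, as expected (0.081), so the pack is on the bay floor. I'll release, back off and check.

```bash
python3 - <<'E'
from meas import *
bot.open(); bot.wait(.4); st()
x,y,_=bot.get_obs()["tcp_pos"]
bot.servo_line([x,y,.25],v=.12); bot.goto([.50,.10,.35],ori(-28.5)); st()
T=np.array([.575,-.2335])
for n,b in(("top",(380,190,412,235)),("side",(290,130,345,200))):
    p,d=bot.grab_frame(n); M=masks(n,p); C=cloud(n,d)
    ce,s,l=blob(M["green"],b); print(n,ce.round(1),s,ray(n,*ce,.108).round(4),np.median(C[l&(d>0)],0).round(4))
    b=p[150:270,340:480] if n=="top" else p[100:240,250:410]
    cv2.imwrite(f"pics/{n}6.png",cv2.resize(b,(560,480),interpolation=cv2.INTER_CUBIC)[...,::-1])
a,b=[cv2.imread(f"pics/{n}6.png") for n in("top","side")]
cv2.imwrite("pics/f6.png",cv2.resize(np.hstack([a,b]),(800,343)))
E
```

```text
t 28.62 tcp [ 0.5737 -0.2331  0.0796] F [-0.5  0.1 -0.3] ff 0.0 op 0.998
t 31.52 tcp [0.5004 0.0983 0.3494] F [ 0.2  0.2 -0.3] ff 0.0 op 1.0
top [400.9 209. ] [394 200  15  19 157] [ 0.5738 -0.2329  0.108 ] [ 0.5737 -0.2329  0.1068]
side [315.  164.7] [308 160  15  10  26] [ 0.5804 -0.2283  0.108 ] [ 0.579  -0.2238  0.1114]
```

View pics/f6.png

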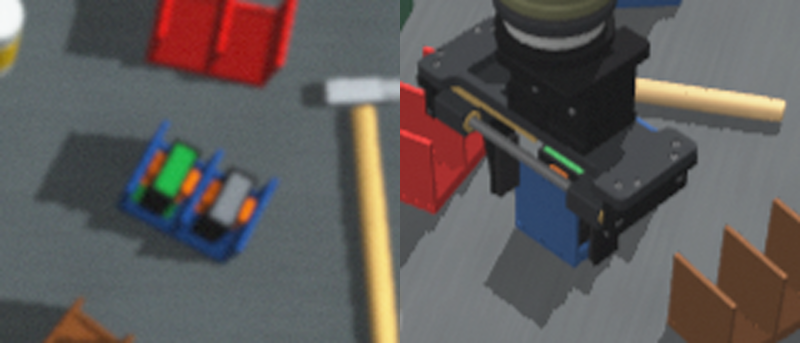

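The left half shows the green-topped pack at (175,175), seated beside the grey one at the same height, about 1 mm from the bay centre, with the robot clear.

```bash
python3 -c "
from bench import bot
bot.wait(.3); print(bot.close_job())"
```

```text
the job is handed in; nothing more can be done
None
```

The full pack stands released in the holder's empty bay, about 1 mm from the bay centre in the last top view, and I handed the job in after about 32 s; the judge's verdict was not returned.

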